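# Fetch a star ornament from under the keeper's spring flap

### The job

Hold the keeper's sprung wire flap open while you take hold of the square star ornament block behind it, then stand the block, star up, in the middle of the shallow aluminium galley and let go. Set it down gently, do not drop it, leave the narrow block beside it where it stands, and let the flap close again.

Things in the scene. Friction and masses are not known exactly. Their poses are not given: they have to be found in the camera images.
- keeper: Dark wooden board, 110 mm (x) by 230 mm (y), 12 mm thick, fixed on the bench; origin at the centre of its underside. A see-through steel wire flap is hinged along its own -x edge. Two wooden blocks stand on it under the flap, about 100 mm apart along y, centred 32 mm (within 3 mm) to the -x side of its middle. The flap's +x side is open and the board there is empty.
- flap (a joint): Wire flap, rad: 0 closed, grows as it swings up and back to the board's -x side, stop at 1.5. A spring closes it (1 to 2 N at the free edge). Pressing down on its roof does not open it: push its free edge towards -x from the open +x side, e.g. with fingers that came down beyond the edge and slide in either side of the block at grasping height; gripping slightly -x of its middle keeps the flap off the block.
- hinge_mid (a point): Middle of the flap's hinge line, which runs along the board's y, 60 mm to the -x side of the board's middle, 8 mm above the bench. The flap is 210 mm wide; closed, its wires go 46 mm up from here, then 40 mm level towards +x as a roof over the blocks. Wires 3 mm thick, 15 mm apart: too close for fingers.
- flap_edge (a point): Middle of the flap's free edge, a 6 mm rod; closed, it lies 40 mm to the +x side of the hinge line, 54 mm above the bench. At any angle the flap stays below 75 mm over the bench.
- star_block: The block to fetch: pale square wooden type block, 28 by 28 mm, 36 mm high, of which the top 4 mm is a raised dark five-pointed star; about 30 g. It stands at one end or the other under the flap, its sides within 6 degrees of the board's. Origin at the centre of its underside (12 mm above the bench at the start), z up out of the star.
- bar_block: The block to leave alone: narrow pale wooden block, 28 mm (x) by 14 mm (y), 36 mm high, with two raised bars on top; stands at the other end under the flap. Origin at the centre of its underside.
- galley: Shallow square aluminium tray, 140 by 140 mm outside, 11 mm high, walls and floor 5 mm thick, fixed to the bench; its floor is 5 mm above the bench. Origin at the centre of its underside.
There are look-alikes about, which are no part of the job. Of the things that look like the galley, the middle-sized one is meant. Leave any turquoise look-alike of the star_block alone.

How it is judged:
On the way:
1. the star block is gripped while the flap is held open (value of joint flap above 0.3 rad and contact force between the fingers and star_block above 1 N), for 0.2 s.
At the end, for the whole second after the job is handed in: The star block stands star up (within 8 degrees) on the galley's floor, its centre within 20 mm of the galley's middle, released and at rest; the flap is closed (below 0.1 rad); the narrow block is within 20 mm of where it stood (horizontal distance between star_block and galley below 0.02 m and z of star_block in the frame of galley between 0 and 0.012 m and angle between star_block's own z axis and vertical below 0.15 rad and linear speed of star_block below 0.02 m/s and value of joint flap below 0.1 rad and distance of bar_block from where it was at the start of the episode below 0.02 m); the robot touches nothing.
It fails at once if the star block is dropped into the galley from more than 20 mm (contact force between the fingers and star_block below 0.01 N and horizontal distance between star_block and galley below 0.07 m and z of star_block in the frame of galley above 0.026 m).
It fails at once if the narrow block is moved by more than 20 mm (distance of bar_block from where it was at the start of the episode above 0.02 m).
It also fails if it takes over 40 s, if anything falls off the work surface, if the arm or the gripper's body presses on something with over 40 N, if the wrist force passes 120 N, or if a joint passes its speed limit or range.

### The arm

A 7-joint arm with a two-finger parallel gripper is mounted at the origin on the work surface. World frame = base frame: x ahead of the robot, y to its left, z up, the work surface at z = 0. Lengths are in m, angles in rad, forces in N, time in s.
With the tool pointing down it reaches from about 0.425 to 0.875 m from the base axis. Payload 4.7 kg.
Tool frame: the origin (TCP) lies on the centre line of the jaws, within the pads' length; the fingertips stand 8 mm ahead of it and the grasp point (between the pads) lies 11 mm behind it; z points along the fingers, y is the direction in which the jaws open and shut (so a half turn about z gives the same grasp; the last joint's range is limited). The gripper opens to 87 mm and grips with 3 to 60 N. Pads are 19 mm wide; open, the fingers measure 117 mm over their backs; the gripper's body (75 mm by 190 mm) begins 51 mm behind the grasp point.
Start: joints at [1.303, 0.321, -0.07, 1.45, 0.023, 1.371, -0.057], TCP at [0.181, -0.624, 0.231] pointing down, gripper open.
Joint ranges: [-2.86, 2.86], [-0.3, 2.09], [-1.38, 1.24], [0.06, 2.45], [-1.56, 4.7], [0.09, 2.05], [-2.69, 2.69]. Speed limits (rad/s): [2.57, 2.57, 3.14, 3.14, 3.14, 3.14, 3.14].

### API

Orientations are given as a rotation vector (axis times angle).
In Python, from bench import ctrl, cams, workorder gives the robot as it stands. The module is installed in compiled form; this text tells all that it offers.
- The arm moves only by the tool carry_out, never from a script. Its argument "rows" is a list of rows, each an object with "offset": the shift along the tool's x, y, z in m, a list of three; "rot": the turn, a rotation vector about the tool's x, y, z in degrees, a list of three; "gripper": the opening, from 0 (shut) to 1 (fully open). In form: [{"offset": [dx, dy, dz], "rot": [rx, ry, rz], "gripper": gripper}, ...]. A call has 1 to 10 rows; each row shifts and turns the commanded pose from where the row before left it, along the tool's axes as they then stand; what a row does not reach is not made up. A row lasts 1/8 s, in which the tool goes at most 62.5 mm and 10.7 degrees, less where a joint would pass 70% of its speed; a pose out of reach is approached as far as the arm can. A call is refused whole if a number of a shift passes 0.0625 or a number of a turn 10.7, either way. A call with a gripper value outside its range is refused whole. The fingers move at their own pace and stop on an object; "grip_force" is the grip in N (left out, the last holds). Time passes only in rows, so rows that do not move let the fingers close. It gives the time, the measured TCP pose, the force and the opening at its end, in the units of the state.
- ctrl.get_state(): the state, without advancing time (a new reading comes with each control period).
- cams.get_image(name): name is "scene" or "top" or "wrist"; returns a dict with "img" (384x512x3 uint8, red, green, blue), "vfov" (degrees; the focal length in pixels is half the picture's height over the tangent of half this angle, whatever the lens; pixels are square), "cx", "cy" (the principal point, pixels), "R" (3x3) and "t" (3): a world point X has camera coordinates R X + t. Camera axes: x right, y down, z forward; pixel columns grow to the right and rows downward; lengths in m; the calibration is good to about 2 mm. The wrist camera is an equidistant fisheye: a pixel r from the principal point sees the ray r / f radians off the axis. A picture is of the moment at which its call begins. There is no depth.
- workorder.close_job(): hands the job in, once; it reports no verdict.
The state is a dict: "time": time; "joint_positions": joint angles; "qd": joint speeds; "joint_torque": joint torques, N m; "position": TCP position; "tool_rot": TCP orientation; "ft_force": force on the tool from outside, world axes, zero at the start; "torque": the same for the moment, N m; "grip_width": opening from 0.0 (shut) to 1.0 (fully open).
Only numpy, scipy, OpenCV 4.12 (cv2) and the standard library are available. Lean on these libraries where they do the work, as an engineer would, in place of code of your own. Each camera call takes 0.05 s, during which the arm holds its last target.

## Working session

There is one attempt and no reset: what is moved stays moved. The work goes in short steps, Python scripts to look and compute and a tool call to move; the robot and the scene stay as the last step left them, time stands still between calls to the robot, and variables do not carry over. Pictures are saved under pics/ and viewed, and the job is handed in when it is done.

Besides the shell and the picture viewer there is one more tool, called after "Call:" in YAML: its name, and indented under it one key for each argument. carry_out: Moves the arm, as the interface text tells. Its arguments: {"type":"object","properties":{"rows":{"type":"array"},"grip_force":{"type":"number"}},"required":["rows"]}

```bash
mkdir -p pics; cat > h.py <<'E'
import numpy as np, cv2
from bench import ctrl,cams,workorder
from scipy.spatial.transform import Rotation as Ro
def grab(n,f):
    d=cams.get_image(n); cv2.imwrite(f'pics/{f}.png',d['img'][:,:,::-1])
    np.savez(f'pics/{f}.npz',**{k:d[k] for k in d}); return d
def load(f): 
    z=np.load(f'pics/{f}.npz'); return {k:z[k] for k in z}
def ray(d,u,v,fish=False):
    f=192/np.tan(np.radians(float(d['vfov']))/2); x=np.array([u-d['cx'],v-d['cy']],float)
    if fish:
        r=np.hypot(*x); th=r/f; c=np.array([*(x/max(r,1e-9)*np.sin(th)),np.cos(th)])
    else: c=np.array([x[0]/f,x[1]/f,1])
    return -d['R'].T@d['t'], d['R'].T@c
def onz(d,u,v,z,fish=False):
    o,r=ray(d,u,v,fish); return o+r*(z-o[2])/r[2]
def proj(d,X):
    f=192/np.tan(np.radians(float(d['vfov']))/2); c=d['R']@np.asarray(X)+d['t']; return c[:2]/c[2]*f+[d['cx'],d['cy']]
E
python3 - <<'E'
from h import *
for n in ['scene','top','wrist']:
    d=grab(n,n+'0'); print(n,d['vfov'],d['cx'],d['cy'],-d['R'].T@d['t'],d['R'][2])
s=ctrl.get_state(); print(s)
E
```

```text
scene 49.67661068840073 254.2339757248746 196.7712941244811 [ 0.91835002 -0.65997512  0.60936139] [-0.40078815  0.7168861  -0.57047628]
top 52.36646212517602 260.6579887715004 187.3870770812041 [0.33785339 0.02557461 1.08092212] [ 0.18142054  0.01034715 -0.98335117]
wrist 65.70646984690485 254.6224160352796 191.51113381000903 [ 0.25930206 -0.60291352  0.38369245] [-0.28289396 -0.07977684 -0.95582774]
{'time': 0.15, 'joint_positions': array([ 1.30310713,  0.32163688, -0.07007256,  1.45141534,  0.02257235,
        1.37075757, -0.05686786]), 'qd': array([ 9.55169797e-04, -2.74032932e-03,  1.02367848e-03, -4.89032953e-03,
        2.92962004e-06,  7.03984204e-04,  1.41695835e-03]), 'joint_torque': array([ 4.68885355e-04, -4.91792500e+01, -4.04420234e-01, -3.12877464e+01,
       -6.39734161e-02,  4.05004725e-02,  8.69590735e-05]), 'position': array([ 0.18059555, -0.62398971,  0.22971259]), 'tool_rot': array([-3.10906019e+00, -4.41034858e-01,  4.11738638e-04]), 'ft_force': array([-0.06650761, -0.31652578,  1.0409828 ]), 'torque': array([-0.01365289, -0.00249197,  0.02641532]), 'grip_width': 1.002897494071718}
```

View pics/scene0.png

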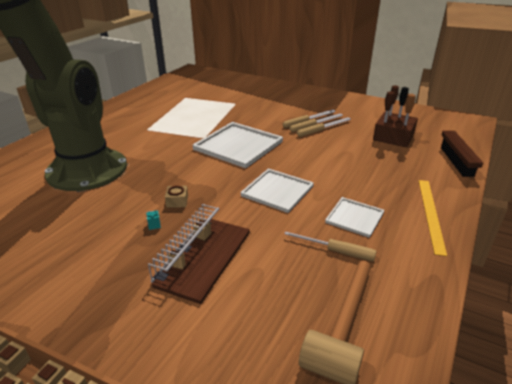

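View pics/top0.png

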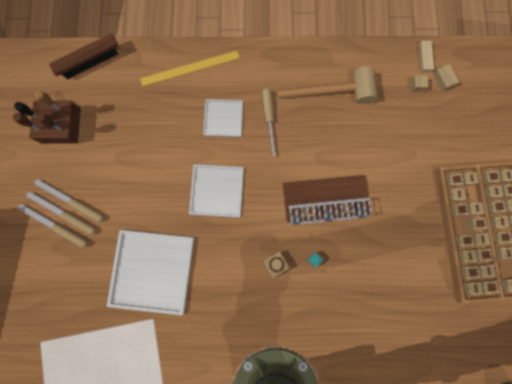

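View pics/wrist0.png

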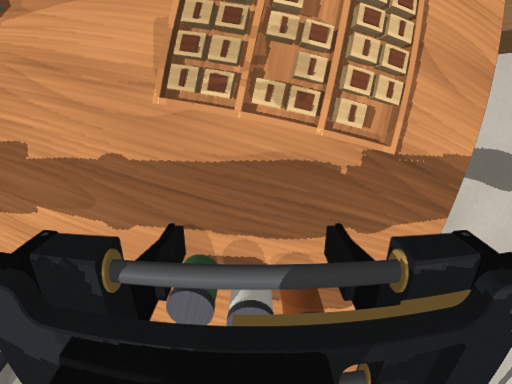

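The scene view shows the keeper around (200,260). In the top view it is around (327,198), with the flap on its robot side. The three trays in the top view are at (223,118), (217,190) and (150,272); the middle-sized one is (217,190). Next I'll zoom in and measure.

```bash
python3 - <<'E'
from h import *
t=load('top0'); s=load('scene0')
a=cv2.resize(t['img'][165:235,270:390],None,fx=6,fy=6,interpolation=cv2.INTER_CUBIC)
b=cv2.resize(s['img'][195:305,140:260],None,fx=6,fy=5,interpolation=cv2.INTER_CUBIC)
cv2.imwrite('pics/tz.png',a[:,:,::-1]); cv2.imwrite('pics/sz.png',b[:,:,::-1])
# trays
hsv=cv2.cvtColor(t['img'],cv2.COLOR_RGB2HSV)
m=((hsv[...,1]<60)&(hsv[...,2]>120)).astype(np.uint8)
cs,_=cv2.findContours(m,cv2.RETR_EXTERNAL,cv2.CHAIN_APPROX_NONE)
for c in cs:
    if cv2.contourArea(c)>800:
        r=cv2.minAreaRect(c); P=[onz(t,*p,0.011)[:2] for p in cv2.boxPoints(r)]
        print('tray',r[0],np.mean(P,0).round(4),[np.linalg.norm(P[i]-P[i-1]).round(3) for i in range(4)],np.degrees(np.arctan2(*(P[1]-P[0])[::-1])).round(1))
i=t['img'].astype(int); hsv=hsv.astype(int)
print(i[188,330],i[230,330])
m=((i[...,0]<115)&(i[...,0]>i[...,2]+15)).astype(np.uint8); m[:165]=0;m[228:]=0;m[:,:270]=0;m[:,385:]=0
cs,_=cv2.findContours(m,cv2.RETR_EXTERNAL,cv2.CHAIN_APPROX_NONE)
c=max(cs,key=cv2.contourArea); r=cv2.minAreaRect(c); print(r); 
for p in cv2.boxPoints(r): print(p,onz(t,*p,.012).round(4))
E
```

```text
tray (99.78997802734375, 359.02996826171875) [0.0845 0.4518] [np.float64(0.161), np.float64(0.306), np.float64(0.161), np.float64(0.297)] -82.0
tray (149.7769317626953, 271.7846374511719) [0.3063 0.3344] [np.float64(0.208), np.float64(0.21), np.float64(0.216), np.float64(0.208)] -3.2
tray (216.00921630859375, 190.3338623046875) [0.5277 0.1613] [np.float64(0.144), np.float64(0.144), np.float64(0.148), np.float64(0.144)] -1.1
tray (222.8927764892578, 117.64464569091797) [0.7402 0.1463] [np.float64(0.111), np.float64(0.112), np.float64(0.113), np.float64(0.112)] -1.1
[96 60 44] [146 106  70]
((326.423095703125, 197.38461303710938), (39.81515121459961, 84.09555053710938), 82.87498474121094)
[282.23077 182.84615] [ 0.548  -0.0233  0.012 ]
[365.67694 172.41539] [ 0.5778 -0.2567  0.012 ]
[370.61542 211.92308] [ 0.4668 -0.2651  0.012 ]
[287.16925 222.35384] [ 0.4378 -0.036   0.012 ]
```

View pics/tz.png

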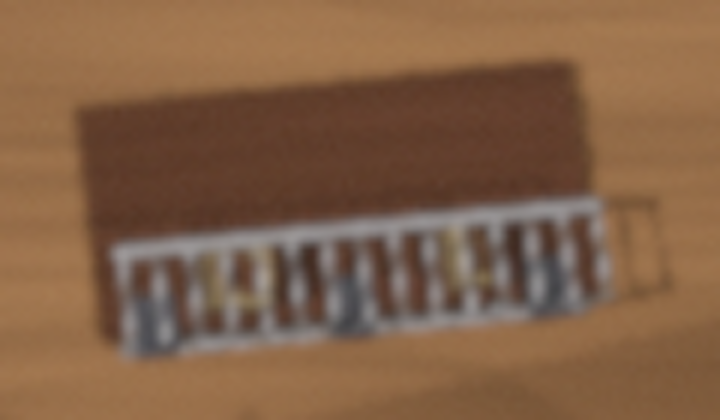

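View pics/sz.png

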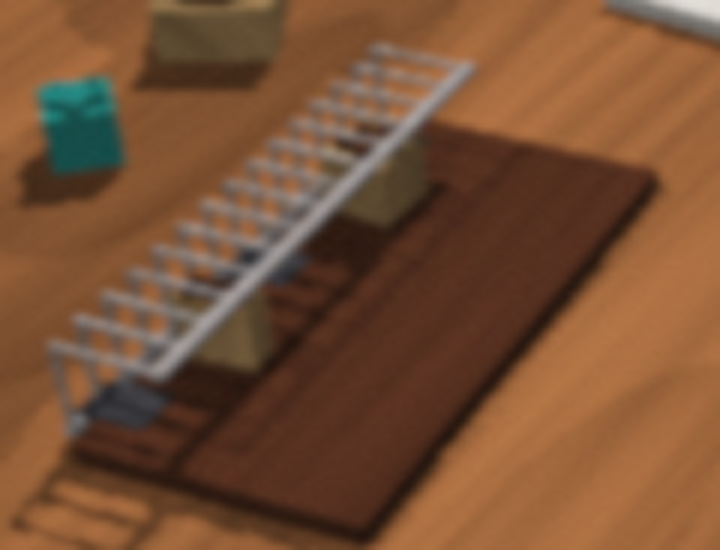

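```bash
python3 - <<'E'
from h import *
t=load('top0'); s=load('scene0')
T=lambda x,y:(270+(x+.5)/6-.5,165+(y+.5)/6-.5)
S=lambda x,y:(140+(x+.5)/6-.5,195+(y+.5)/5-.5)
for n,p in dict(TL=(80,105),TR=(577,63),BL=(104,342),sL=(203,0),).items(): print(n,onz(t,*T(*p),.012).round(4))
for n,p in dict(TL=(657,175),TR=(372,532),BR=(75,452)).items(): print('sc',n,onz(s,*S(*p),.012).round(4))
print('flapedge top',onz(t,*T(112,246),.054),onz(t,*T(600,205),.054))
print('flapedge sc',onz(s,*S(468,66),.054),onz(s,*S(158,375),.054))
print('star top', [onz(t,*T(*p),.046).round(4) for p in [(204,250),(275,245),(210,308),(278,300)]])
print('bar top', [onz(t,*T(*p),.046).round(4) for p in [(445,230),(490,225),(450,290),(492,282)]])
print('star base sc',[onz(s,*S(*p),.012).round(4) for p in [(383,226),(430,190)]])
print('bar base sc',[onz(s,*S(*p),.012).round(4) for p in [(243,368),(270,357)]])
q=Ro.from_rotvec(ctrl.get_state()['tool_rot']).as_matrix();print(q.round(3))
w=load('wrist0'); print(w['R'].T.round(3), (-w['R'].T@w['t']-ctrl.get_state()['position'])@q)
E
```

```text
TL [ 0.5501 -0.0252  0.012 ]
TR [ 0.5702 -0.2566  0.012 ]
BL [ 0.4399 -0.0353  0.012 ]
sL [ 0.6003 -0.0832  0.012 ]
sc TL [ 0.5516 -0.029   0.012 ]
sc TR [ 0.577  -0.2525  0.012 ]
sc BR [ 0.4699 -0.2656  0.012 ]
flapedge top [ 0.47833759 -0.03686087  0.054     ] [ 0.49687386 -0.25264881  0.054     ]
flapedge sc [ 0.47648122 -0.03989407  0.054     ] [ 0.49854179 -0.25073301  0.054     ]
star top [array([ 0.4777, -0.0782,  0.046 ]), array([ 0.48  , -0.1098,  0.046 ]), array([ 0.4518, -0.0804,  0.046 ]), array([ 0.4554, -0.1106,  0.046 ])]
bar top [array([ 0.4868, -0.1855,  0.046 ]), array([ 0.4891, -0.2056,  0.046 ]), array([ 0.46  , -0.1867,  0.046 ]), array([ 0.4636, -0.2054,  0.046 ])]
star base sc [array([ 0.4808, -0.1077,  0.012 ]), array([ 0.4821, -0.0789,  0.012 ])]
bar base sc [array([ 0.4895, -0.2029,  0.012 ]), array([ 0.4937, -0.1934,  0.012 ])]
[[ 0.961  0.278 -0.   ]
 [ 0.278 -0.961  0.001]
 [-0.    -0.001 -1.   ]]
[[ 0.278 -0.918 -0.283]
 [-0.961 -0.266 -0.08 ]
 [-0.002  0.294 -0.956]] [ 0.08145341  0.00142445 -0.15398711]
```

The scene and top views agree. The star block (the wide one, at the +y end) is near (0.467,-0.095), the bar block is near (0.475,-0.196), and the board yaw is about 5°. I'll move over the star block for a close look with the wrist camera.

Call:
carry_out:
  rows:
    - {"offset":[0,0,0],"rot":[0,0,10.7],"gripper":0.63}
    - {"offset":[0.033,-0.0455,0],"rot":[0,0,0],"gripper":0.63}
    - {"offset":[0.033,-0.0455,0],"rot":[0,0,0],"gripper":0.63}
    - {"offset":[0.033,-0.0455,0],"rot":[0,0,0],"gripper":0.63}
    - {"offset":[0.033,-0.0455,0],"rot":[0,0,0],"gripper":0.63}
    - {"offset":[0.033,-0.0455,0.01],"rot":[0,0,0],"gripper":0.63}
    - {"offset":[0.033,-0.0455,0.01],"rot":[0,0,0],"gripper":0.63}
    - {"offset":[0.033,-0.0455,0.01],"rot":[0,0,0],"gripper":0.63}
    - {"offset":[0.033,-0.0455,0.02],"rot":[0,0,0],"gripper":0.63}
    - {"offset":[0.033,-0.0455,0.02],"rot":[0,0,0],"gripper":0.63}
  grip_force: 15

```text
time: 1.4
position: [0.4382, -0.187, 0.1602]
tool_rot: [3.137, 0.149, 0.001]
ft_force: [1.4, -0.2, -0.9]
grip_width: 0.63
```

Call:
carry_out:
  rows:
    - {"offset":[0.02,-0.027,0.01],"rot":[0,0,0],"gripper":0.63}
    - {"offset":[0.02,-0.027,0.01],"rot":[0,0,0],"gripper":0.63}
    - {"offset":[0.02,-0.028,0.01],"rot":[0,0,0],"gripper":0.63}
    - {"offset":[0,0,0],"rot":[0,0,0],"gripper":0.63}
    - {"offset":[0,0,0],"rot":[0,0,0],"gripper":0.63}

```text
time: 2.02
position: [0.4891, -0.1018, 0.1304]
tool_rot: [3.138, 0.149, -0.001]
ft_force: [0.1, -0.7, 0.1]
grip_width: 0.636
```

```bash
python3 - <<'E'
from h import *
d=grab('wrist','w1'); s=ctrl.get_state(); print(s['position'],s['tool_rot'],s['qd'].round(3))
cv2.imwrite('pics/w1z.png',cv2.resize(d['img'][:,:,::-1],None,fx=1.5,fy=1.5,interpolation=cv2.INTER_CUBIC))
E
```

```text
[ 0.48905657 -0.10235572  0.13055974] [ 3.13746923e+00  1.47119879e-01 -6.28054829e-04] [ 0.008 -0.005  0.007 -0.003 -0.003 -0.001 -0.002]
```

View pics/w1z.png

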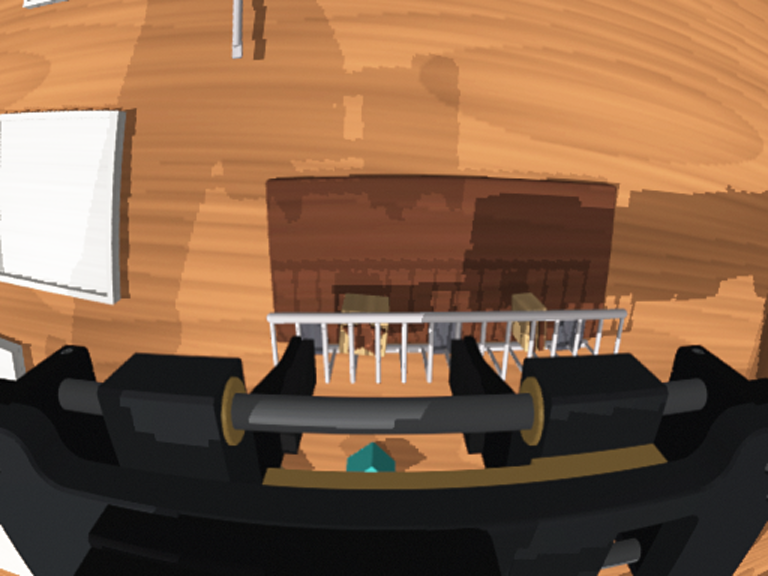

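The wrist view shows the star block at about (243,215) px and the bar at about (350,213), both behind the flap rod. I'll zoom in on the block's base edge.

```bash
python3 - <<'E'
from h import *
d=load('w1')
cv2.imwrite('pics/w1c.png',cv2.resize(d['img'][185:245,195:275,::-1],None,fx=9,fy=9,interpolation=cv2.INTER_CUBIC))
E
```

```text
(no output)
```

View pics/w1c.png

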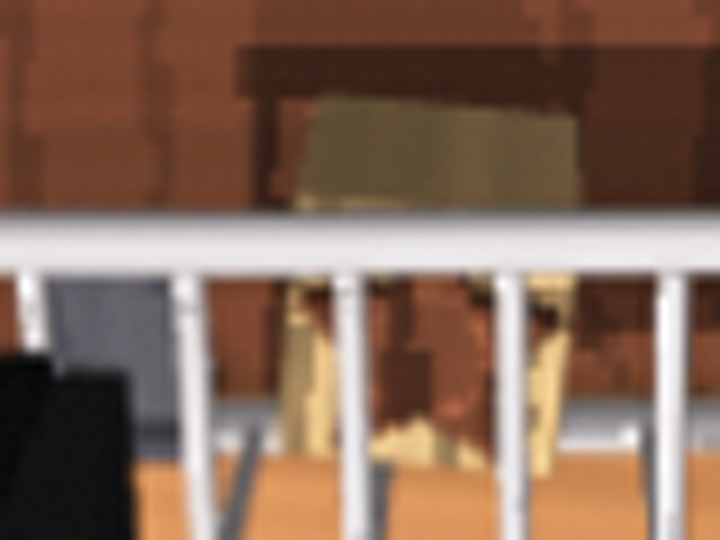

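```bash
python3 - <<'E'
from h import *
d=load('w1'); s=load('scene0'); t=load('top0')
P=lambda x,y,z:onz(d,195+(x+.5)/9-.5,185+(y+.5)/9-.5,z,True)
yaw=lambda a,b:np.degrees(np.arctan2(-(b-a)[1],-(b-a)[0]))+0
a,b=P(318,94,.012),P(577,118,.012); print('base',a,b,np.linalg.norm(a-b),np.degrees(np.arctan2((b-a)[0],-(b-a)[1])))
nx=np.array([-(b-a)[1],(b-a)[0]]);nx/=np.linalg.norm(nx);print('centre',(a+b)[:2]/2-nx*.014)
c,e=P(283,455,.044),P(548,475,.044); f=P(297,196,.044);g=P(578,207,.044)
print('top back',c,e,np.linalg.norm(c-e),np.degrees(np.arctan2((e-c)[0],-(e-c)[1])),'front',f,g,'mean',(c+e+f+g)/4)
# flap rod ends in wrist 1.5x image
for p in [(270,319),(625,315)]: print('rod',onz(d,(p[0]+.5)/1.5-.5,(p[1]+.5)/1.5-.5,.054,True))
for p in [(267,180),(617,184)]: print('board',onz(d,(p[0]+.5)/1.5-.5,(p[1]+.5)/1.5-.5,.012,True))
# galley in scene
i=cv2.cvtColor(s['img'],cv2.COLOR_RGB2HSV); m=((i[...,1]<60)&(i[...,2]>120)).astype(np.uint8); m[:160]=0
cs,_=cv2.findContours(m,cv2.RETR_EXTERNAL,cv2.CHAIN_APPROX_NONE)
for c in cs:
    if cv2.contourArea(c)>300:
        q=cv2.approxPolyDP(c,8,True)[:,0]; X=np.array([onz(s,*p,.011) for p in q]); print(q.tolist(),X.round(3).tolist(),X.mean(0))
E
```

```text
base [ 0.48127465 -0.07992303  0.012     ] [ 0.4812144  -0.10781835  0.012     ] 0.02789538764327893 -0.12374506792395486
centre [ 0.46724456 -0.09384045]
top back [ 0.45373415 -0.08074204  0.044     ] [ 0.45415459 -0.10720428  0.044     ] 0.02646557679798655 0.9102566573423694 front [ 0.48132931 -0.08042954  0.044     ] [ 0.48279452 -0.10734179  0.044     ] mean [ 0.46800314 -0.09392941  0.044     ]
rod [ 0.47536176 -0.04066879  0.054     ]
rod [ 0.49642692 -0.25252915  0.054     ]
board [ 0.54965635 -0.02575065  0.012     ]
board [ 0.5737485  -0.25241014  0.012     ]
[[342, 197], [326, 221], [369, 235], [383, 210]] [[0.693, 0.197, 0.011], [0.693, 0.085, 0.011], [0.795, 0.083, 0.011], [0.798, 0.191, 0.011]] [0.74461563 0.13902754 0.011     ]
[[241, 194], [289, 209], [312, 183], [267, 169]] [[0.462, 0.087, 0.011], [0.597, 0.087, 0.011], [0.602, 0.221, 0.011], [0.463, 0.228, 0.011]] [0.53111364 0.15562456 0.011     ]
```

Star block centre is (0.4675,-0.094), yaw about 0.5°; board yaw is about 5.6°. I'll align the tool, then come down beyond the flap's edge.

Call:
carry_out:
  rows:
    - {"offset":[0,0,0],"rot":[0,0,5],"gripper":0.63}
    - {"offset":[0.026,-0.0085,0],"rot":[0,0,0],"gripper":0.63}
    - {"offset":[0,0,0.03],"rot":[0,0,0],"gripper":0.63}
    - {"offset":[0,0,0.03],"rot":[0,0,0],"gripper":0.63}
    - {"offset":[0,0,0.02],"rot":[0,0,0],"gripper":0.63}
    - {"offset":[0,0,0.014],"rot":[0,0,0],"gripper":0.63}
    - {"offset":[0,0,0],"rot":[0,0,0],"gripper":0.63}
    - {"offset":[0,0,0],"rot":[0,0,0],"gripper":0.63}

```text
time: 3.08
position: [0.516, -0.0929, 0.0374]
tool_rot: [3.141, 0.011, 0.002]
ft_force: [0.5, 0.2, 0.9]
grip_width: 0.631
```

```bash
python3 - <<'E'
from h import *
s=ctrl.get_state(); print(s['position'],s['tool_rot'],s['ft_force'])
d=grab('wrist','w2')
e=grab('scene','s2')
o=np.hstack([cv2.resize(d['img'][150:300,150:370],(400,273)),cv2.resize(e['img'][180:310,130:270],(400,371))[:273]])
cv2.imwrite('pics/w2z.png',o[:,:,::-1])
E
```

```text
[ 0.51602892 -0.09293611  0.03737169] [3.14100435e+00 1.14698102e-02 2.12607368e-03] [0.45212913 0.19061571 0.94306243]
```

View pics/w2z.png

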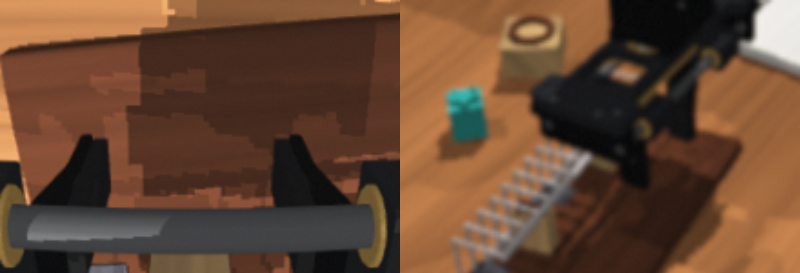

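The fingers are down beyond the free edge, the flap is still closed, and the block shows between the fingers at about (185,262) in this crop. I'll lower the last 11 mm and slide in.

Call:
carry_out:
  rows:
    - {"offset":[0,0.001,0.006],"rot":[0,0,0],"gripper":0.63}
    - {"offset":[0,0,0.005],"rot":[0,0,0],"gripper":0.63}
    - {"offset":[-0.01,0,0],"rot":[0,0,0],"gripper":0.63}
    - {"offset":[-0.01,0,0],"rot":[0,0,0],"gripper":0.63}
    - {"offset":[-0.01,0,0],"rot":[0,0,0],"gripper":0.63}
    - {"offset":[-0.009,0,0],"rot":[0,0,0],"gripper":0.63}
    - {"offset":[-0.008,0,0],"rot":[0,0,0],"gripper":0.63}
    - {"offset":[-0.006,0,0],"rot":[0,0,0],"gripper":0.63}
    - {"offset":[0,0,0],"rot":[0,0,0],"gripper":0.63}

```text
time: 4.3
position: [0.4613, -0.094, 0.0252]
tool_rot: [3.142, 0.011, -0.002]
ft_force: [1.3, 0.2, 0.3]
grip_width: 0.631
```

```bash
python3 - <<'E'
from h import *
s=ctrl.get_state(); print(s['position'],s['tool_rot'],s['ft_force'])
d=grab('wrist','w3')
e=grab('scene','s3')
o=np.hstack([cv2.resize(d['img'][150:300,150:370],(400,273)),cv2.resize(e['img'][180:276,130:270],(400,273))])
cv2.imwrite('pics/w3z.png',o[:,:,::-1])
E
```

```text
[ 0.46129187 -0.09403556  0.02515471] [ 3.14152900e+00  1.14257967e-02 -2.34684901e-03] [1.29121099 0.23414546 0.27102722]
```

View pics/w3z.png

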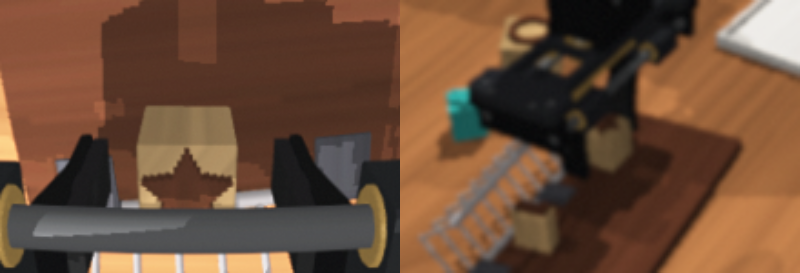

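The flap has swung back, and the star block sits between the fingers at about (187,155) in the crop. I'll grip now.

Call:
carry_out:
  rows:
    - {"offset":[0.001,0,0],"rot":[0,0,0],"gripper":0.2}
    - {"offset":[0,0,0],"rot":[0,0,0],"gripper":0.2}
    - {"offset":[0,0,0],"rot":[0,0,0],"gripper":0.2}
    - {"offset":[0,0,0],"rot":[0,0,0],"gripper":0.2}
    - {"offset":[0,0,0],"rot":[0,0,0],"gripper":0.2}
    - {"offset":[0,0,0],"rot":[0,0,0],"gripper":0.2}
    - {"offset":[0,0,0],"rot":[0,0,0],"gripper":0.2}
    - {"offset":[0,0,0],"rot":[0,0,0],"gripper":0.2}
  grip_force: 15

```text
time: 5.4
position: [0.4634, -0.0939, 0.0255]
tool_rot: [3.142, 0.012, -0.0]
ft_force: [0.9, 0.4, 0.5]
grip_width: 0.323
```

```bash
python3 - <<'E'
from h import *
s=ctrl.get_state(); print(s['position'],s['tool_rot'],s['ft_force'],s['grip_width'])
d=grab('wrist','w4')
e=grab('scene','s4')
o=np.hstack([cv2.resize(d['img'][150:300,150:370],(400,273)),cv2.resize(e['img'][180:276,130:270],(400,273))])
cv2.imwrite('pics/w4z.png',o[:,:,::-1])
E
```

```text
[ 0.4633556  -0.09389102  0.02551471] [ 3.14153964e+00  1.22603604e-02 -1.58084638e-04] [0.9085157  0.42901953 0.53716454] 0.3228679698947806
```

View pics/w4z.png

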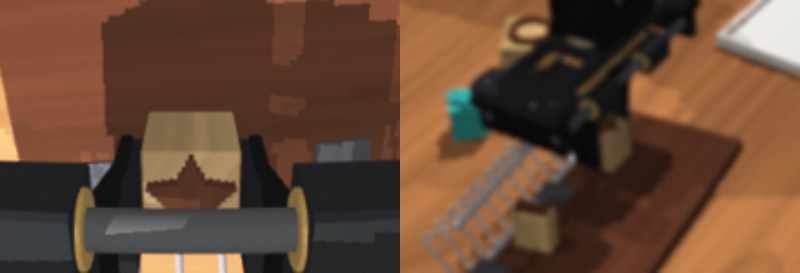

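The block is gripped at 28 mm (0.323) with the flap held open. I'll ease it up slightly, draw it out to +x so the flap follows and closes, then lift.

Call:
carry_out:
  rows:
    - {"offset":[0,0,-0.003],"rot":[0,0,0],"gripper":0.2}
    - {"offset":[0.01,0,0],"rot":[0,0,0],"gripper":0.2}
    - {"offset":[0.012,0,0],"rot":[0,0,0],"gripper":0.2}
    - {"offset":[0.012,0,0],"rot":[0,0,0],"gripper":0.2}
    - {"offset":[0.012,0,0],"rot":[0,0,0],"gripper":0.2}
    - {"offset":[0.01,0,-0.02],"rot":[0,0,0],"gripper":0.2}
    - {"offset":[0,0,-0.03],"rot":[0,0,0],"gripper":0.2}
    - {"offset":[0,0,-0.04],"rot":[0,0,0],"gripper":0.2}
    - {"offset":[0,0,0],"rot":[0,0,0],"gripper":0.2}

```text
time: 6.62
position: [0.5223, -0.0938, 0.1217]
tool_rot: [3.14, 0.012, 0.009]
ft_force: [0.7, -0.0, -0.6]
grip_width: 0.32
```

```bash
python3 - <<'E'
from h import *
s=ctrl.get_state(); print(s['position'],s['tool_rot'],s['ft_force'],s['grip_width'])
d=grab('wrist','w5')
e=grab('scene','s5')
o=np.hstack([cv2.resize(d['img'],(400,300)),cv2.resize(e['img'][180:285,130:270],(400,300))])
cv2.imwrite('pics/w5z.png',o[:,:,::-1])
E
```

```text
[ 0.52230218 -0.09379912  0.12169447] [3.13971208 0.01225628 0.00928354] [ 0.67013031 -0.01204603 -0.62750015] 0.32022394008340155
```

View pics/w5z.png

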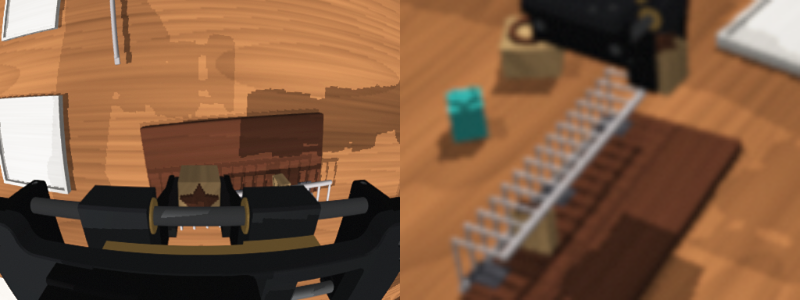

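The block is held star up, the flap is closed, and the bar block is still standing. Next I'll carry it over to the galley.

Call:
carry_out:
  rows:
    - {"offset":[0,-0.03,0],"rot":[0,0,0],"gripper":0.2}
    - {"offset":[0,-0.045,0],"rot":[0,0,0],"gripper":0.2}
    - {"offset":[0,-0.045,0],"rot":[0,0,0],"gripper":0.2}
    - {"offset":[0,-0.045,0],"rot":[0,0,0],"gripper":0.2}
    - {"offset":[0,-0.045,0],"rot":[0,0,0],"gripper":0.2}
    - {"offset":[0,-0.03,0],"rot":[0,0,0],"gripper":0.2}
    - {"offset":[0,-0.012,0],"rot":[0,0,0],"gripper":0.2}
    - {"offset":[0,0,0],"rot":[0,0,0],"gripper":0.2}
    - {"offset":[0,0,0],"rot":[0,0,0],"gripper":0.2}

```text
time: 7.85
position: [0.5175, 0.1565, 0.1179]
tool_rot: [3.14, 0.009, -0.002]
ft_force: [-0.4, -0.5, 0.4]
grip_width: 0.322
```

```bash
python3 - <<'E'
from h import *
s=ctrl.get_state(); print(s['position'],s['tool_rot'],s['ft_force'],s['grip_width'])
d=grab('wrist','w6')
cv2.imwrite('pics/w6z.png',cv2.resize(d['img'][:,:,::-1],None,fx=1.5,fy=1.5))
E
```

```text
[0.51754919 0.15649807 0.11792255] [ 3.14036503e+00  8.64997618e-03 -1.56279260e-03] [-0.40958681 -0.52417284  0.35743239] 0.3223655393566154
```

View pics/w6z.png

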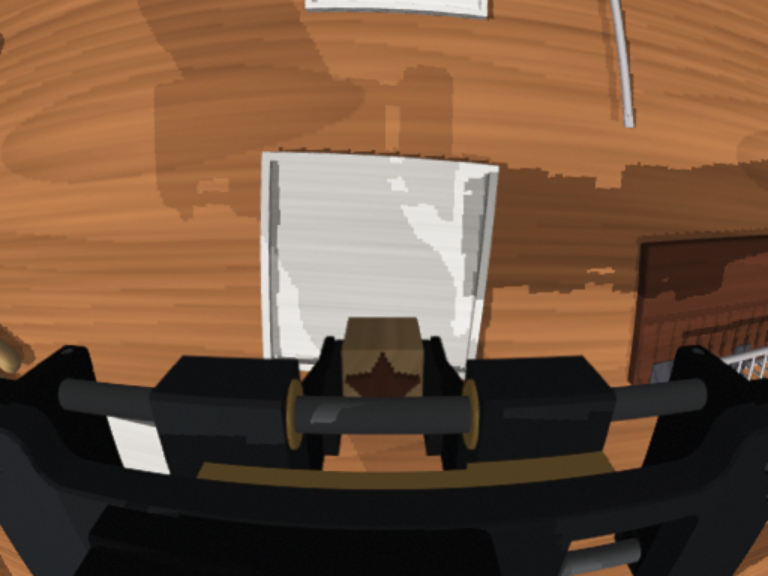

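```bash
python3 - <<'E'
from h import *
d=load('w6'); 
P=lambda x,y,z:onz(d,(x+.5)/1.5-.5,(y+.5)/1.5-.5,z,True)
a,b=P(262,152,.011),P(498,165,.011); print(a,b,np.linalg.norm(a-b))
l=P(264,355,.011); r=P(483,340,.011); print('L/R side pts',l,r)
u=(b-a)/np.linalg.norm(a-b); n=np.array([u[1],-u[0],0]); print('yaw',np.degrees(np.arctan2(u[0],-u[1])),'centre',(a+b)/2+n*.07)
# block bottom in held pose: bottom z?
zb=ctrl.get_state()['position'][2]-.0255+.012; p,q=P(346,318,zb),P(418,318,zb); print('blk base front',p,q, 'zb',zb)
E
```

```text
[0.60228036 0.22653718 0.011     ] [0.59511285 0.08717945 0.011     ] 0.1395419345126199
L/R side pts [0.47170468 0.23342928 0.011     ] [0.48361745 0.08945216 0.011     ]
yaw -2.9442678971183667 centre [0.528789   0.16045383 0.011     ]
blk base front [0.53497491 0.16994333 0.10463871] [0.5351219  0.14094963 0.10463871] zb 0.10463870822842572
```

The wrist view puts the galley centre at (0.529,0.160), matching the other views. The block is at (0.521,0.1555), so I'll correct by +8 mm and +4.5 mm and lower it.

Call:
carry_out:
  rows:
    - {"offset":[0.008,-0.0045,0],"rot":[0,0,0],"gripper":0.2}
    - {"offset":[0,0,0.025],"rot":[0,0,0],"gripper":0.2}
    - {"offset":[0,0,0.025],"rot":[0,0,0],"gripper":0.2}
    - {"offset":[0,0,0.02],"rot":[0,0,0],"gripper":0.2}
    - {"offset":[0,0,0.015],"rot":[0,0,0],"gripper":0.2}
    - {"offset":[0,0,0.006],"rot":[0,0,0],"gripper":0.2}
    - {"offset":[0,0,0],"rot":[0,0,0],"gripper":0.2}
    - {"offset":[0,0,0],"rot":[0,0,0],"gripper":0.2}

```text
time: 8.9
position: [0.526, 0.1633, 0.0283]
tool_rot: [-3.141, -0.012, -0.002]
ft_force: [0.8, 0.0, -0.4]
grip_width: 0.321
```

Call:
carry_out:
  rows:
    - {"offset":[0,0.001,0.004],"rot":[0,0,0],"gripper":0.2}
    - {"offset":[0,0,0.003],"rot":[0,0,0],"gripper":0.2}
    - {"offset":[0,0,0],"rot":[0,0,0],"gripper":0.2}
    - {"offset":[0,0,0],"rot":[0,0,0],"gripper":0.2}

```text
time: 9.4
position: [0.5254, 0.1621, 0.0205]
tool_rot: [3.141, 0.012, 0.0]
ft_force: [0.2, -0.1, 0.5]
grip_width: 0.323
```

```bash
python3 - <<'E'
from h import *
for k in range(3):
    d=grab('wrist','w7%d'%k); s=ctrl.get_state(); print(s['position'],s['ft_force'])
e=grab('scene','s7')
o=np.hstack([cv2.resize(d['img'],(400,300)),cv2.resize(e['img'][140:230,220:340],(400,300))])
cv2.imwrite('pics/w7z.png',o[:,:,::-1])
E
```

```text
[0.5254569  0.16209366 0.02058472] [ 0.61437946 -0.11406024 -0.36921866]
[0.5254663  0.16210087 0.02059017] [0.47629526 0.70005095 0.10968185]
[0.52548389 0.16211455 0.02060892] [-0.64422713  0.71383726 -0.29112127]
```

View pics/w7z.png

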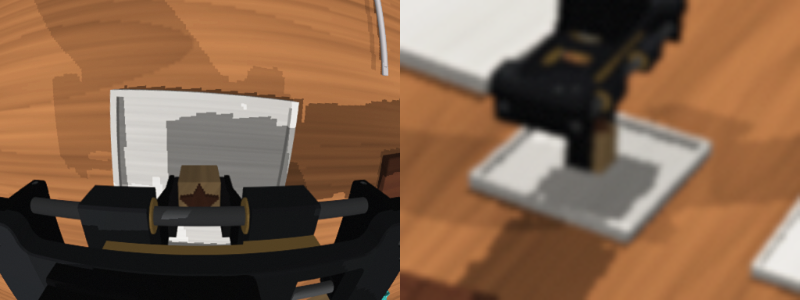

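The block hangs upright over the tray's middle, about 2 mm above the floor. I'll creep down in 1 mm steps until it touches.

Call:
carry_out:
  rows:
    - {"offset":[0,0.001,0.001],"rot":[0,0,0],"gripper":0.2}
    - {"offset":[0,0,0.001],"rot":[0,0,0],"gripper":0.2}
    - {"offset":[0,0,0],"rot":[0,0,0],"gripper":0.2}

```text
time: 9.98
position: [0.5255, 0.161, 0.0186]
tool_rot: [3.141, 0.012, 0.0]
ft_force: [0.8, -0.3, -0.3]
grip_width: 0.32
```

Call:
carry_out:
  rows:
    - {"offset":[0,0,0.001],"rot":[0,0,0],"gripper":0.2}
    - {"offset":[0,0,0],"rot":[0,0,0],"gripper":0.2}
    - {"offset":[0,0,0],"rot":[0,0,0],"gripper":0.2}

```text
time: 10.35
position: [0.5255, 0.161, 0.0185]
tool_rot: [3.141, 0.012, 0.0]
ft_force: [-3.0, -2.0, 8.3]
grip_width: 0.322
```

It's on the floor: 8 N upward and z no longer changes. I'll release, opening only moderately so the fingers stay inside the tray, then go up.

Call:
carry_out:
  rows:
    - {"offset":[0,0,-0.0005],"rot":[0,0,0],"gripper":0.34}
    - {"offset":[0,0,0],"rot":[0,0,0],"gripper":0.4}
    - {"offset":[0,0,0],"rot":[0,0,0],"gripper":0.55}
    - {"offset":[0,0,0],"rot":[0,0,0],"gripper":0.55}
    - {"offset":[0,0,0],"rot":[0,0,0],"gripper":0.55}
    - {"offset":[0,0,-0.01],"rot":[0,0,0],"gripper":0.55}
    - {"offset":[0,0,-0.02],"rot":[0,0,0],"gripper":0.55}
    - {"offset":[0,0,-0.04],"rot":[0,0,0],"gripper":0.55}
    - {"offset":[0,0,-0.05],"rot":[0,0,0],"gripper":0.55}
    - {"offset":[0,0,0],"rot":[0,0,0],"gripper":0.55}

```text
time: 11.6
position: [0.5287, 0.1626, 0.144]
tool_rot: [-3.14, -0.013, -0.016]
ft_force: [0.4, -0.5, -0.2]
grip_width: 0.547
```

Call:
carry_out:
  rows:
    - {"offset":[-0.03,0,-0.04],"rot":[0,0,0],"gripper":0.55}
    - {"offset":[-0.03,0,-0.03],"rot":[0,0,0],"gripper":0.55}
    - {"offset":[0,0,0],"rot":[0,0,0],"gripper":0.55}
    - {"offset":[0,0,0],"rot":[0,0,0],"gripper":0.55}

```text
time: 12.1
position: [0.4656, 0.1601, 0.2078]
tool_rot: [3.141, 0.012, 0.001]
ft_force: [-0.0, -1.0, 0.0]
grip_width: 0.548
```

```bash
python3 - <<'E'
from h import *
d=grab('wrist','w8'); e=grab('scene','s8'); s=ctrl.get_state(); print(s['position'],s['ft_force'],s['time'],s['grip_width'])
cv2.imwrite('pics/w8z.png',cv2.resize(d['img'],None,fx=1.5,fy=1.5)[:,:,::-1])
cv2.imwrite('pics/s8z.png',cv2.resize(e['img'][120:320,120:380],None,fx=3,fy=3,interpolation=cv2.INTER_CUBIC)[:,:,::-1])
E
```

```text
[0.46537749 0.1601183  0.20699977] [ 0.6767004   0.59995455 -0.63224617] 12.2 0.5462158790682204
```

View pics/w8z.png

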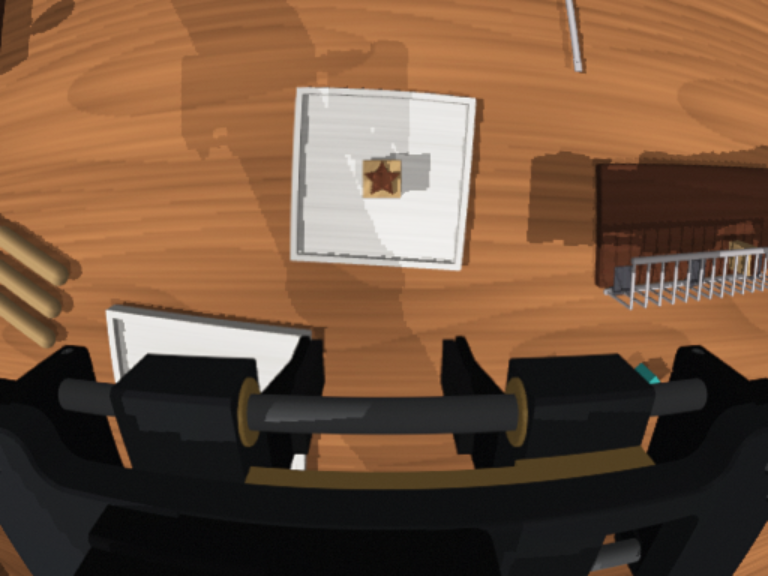

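View pics/s8z.png

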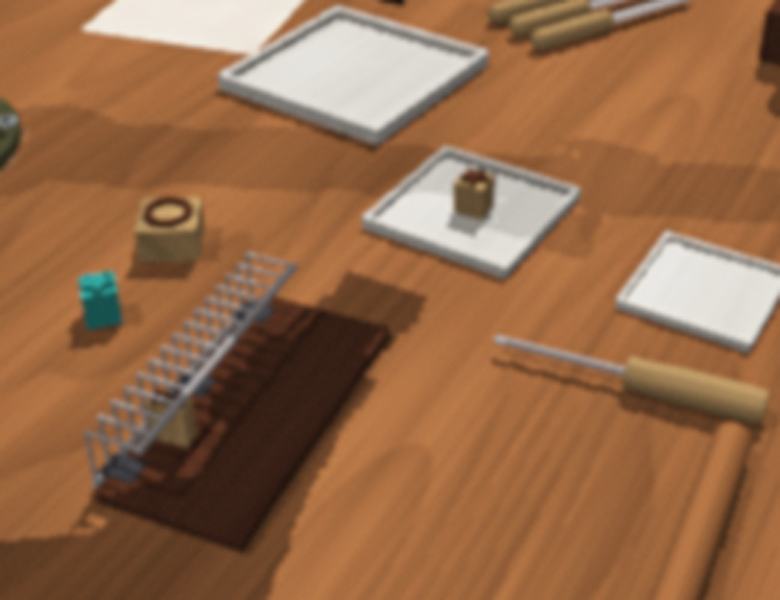

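The star block stands star up in the tray's middle: it is at (382,180) in the wrist view and the tray spans (292–476, 88–268). The flap is closed and the bar block still stands under it. One numeric check, then I'll hand in.

```bash
python3 - <<'E'
from h import *
d=load('w8'); P=lambda x,y,z:onz(d,(x+.5)/1.5-.5,(y+.5)/1.5-.5,z,True)
g=np.mean([P(*p,.011) for p in [(297,87),(475,98),(462,270),(291,260)]],0); b=P(382,180,.039); print(g,b,np.linalg.norm((g-b)[:2]))
a,c=load('scene0')['img'].astype(int),load('s8')['img'].astype(int)
print('bar patch diff',np.abs(a-c)[250:275,170:190].mean())
workorder.close_job()
E
```

```text
[0.52877941 0.16001681 0.011     ] [0.52898491 0.15941504 0.039     ] 0.0006358919205045235
bar patch diff 8.314
the job is handed in; nothing more can be done
```

The star block is standing star up in the middle of the middle-sized galley, released, and the job is handed in at about 12 s of the 40 s allowed.

- **Grip:** I brought the fingers down beyond the flap's free edge and slid them in towards -x, which swung the flap open. I then gripped the block slightly -x of its middle, at 28 mm with 15 N. The flap angle was not measured; I expected about 0.5 rad from the geometry, and the pictures showed it clearly swung back.
- **Placing:** I drew the block out to +x so the flap followed the fingers shut, then lowered it until it touched the galley floor. The touch-down read about 8 N. I opened the fingers there and backed off.
- **Last checks:** The wrist view put the block 0.6 mm from the galley's middle, with about 2 mm calibration uncertainty. The flap looked closed, and the gripper was well clear and touching nothing.
- **Narrow block:** It was standing in place in the last views, but I judged this by eye. A before/after comparison of that part of the picture gave a mean difference of 8 grey levels. That could be shadows from the arm, so it does not confirm the position.

No check failed. The three estimates of the galley's centre differed by up to 6 mm before the last close view; I used the wrist camera's.

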